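# Firmness check on a sealed butter carton

## Robot

A 7-joint arm with a two-finger parallel gripper is mounted at the origin on the work surface. World frame = base frame: x ahead of the robot, y to its left, z up, the work surface at z = 0. Lengths are in m, angles in rad, forces in N, time in s.
With the tool pointing down it reaches from about 0.4 to 0.85 m from the base axis. Payload 10.4 kg.
Tool frame: the origin (TCP) lies at the very end of the fingers, on their centre line; the grasp point (between the pads) lies 19 mm behind it; z points along the fingers, y is the direction in which the jaws open and shut (so a half turn about z gives the same grasp; the last joint's range is limited). The gripper opens to 87 mm and grips with 3 to 60 N. Pads are 19 mm wide; open, the fingers measure 117 mm over their backs; the gripper's body (75 mm by 190 mm) begins 51 mm behind the grasp point.
Start: joints at [1.158, 0.332, -0.065, 1.46, 0.022, 1.35, -0.088], TCP at [0.238, -0.578, 0.223] pointing down, gripper open.
Joint ranges: [-2.6, 2.6], [-0.5, 2.12], [-1.47, 1.34], [0.16, 2.42], [-1.27, 4.41], [0.06, 2.06], [-2.6, 2.6]. Speed limits (rad/s): [2.22, 2.22, 2.79, 2.79, 3.14, 3.14, 3.14].

## Interface

Orientations are given as a rotation vector (axis times angle).
In Python, from bench import observe, snapshot, sign_off, spot_in, outline_of gives the robot as it stands.
- The arm moves only by the tool drive_tool, never from a script. Its argument "steps" is a list that holds one entry, the list of rows, each a list of 5 numbers: the finger opening in mm, from 0 to 87, then the shift along the tool's x, y, z in units of 500 mm (1.0 is 500 mm), then the turn about the tool's z in units of 180 degrees (1.0 is 180 degrees). In form: [[[gripper, tx, ty, tz, twist], ...]]. A call has 1 to 20 rows; each row shifts and turns the commanded pose from where the row before left it, along the tool's axes as they then stand; what a row does not reach is not made up. A row lasts 1/12 s, in which the tool goes at most 41.7 mm and 7.16 degrees, less where a joint would pass 70% of its speed; a pose out of reach is approached as far as the arm can. A call with a number of a shift or a turn outside -1 to 1 is refused whole. A call with a gripper value outside its range is refused whole. The fingers move at their own pace and stop on an object; "newtons" is the grip in N (left out, the last holds). Time passes only in rows, so rows that do not move let the fingers close. It gives the time, the measured TCP pose, the force and the opening at its end, in the units of the state.
- observe(): the state, without advancing time (a new reading comes with each control period).
- snapshot(name): name is "side" or "top" or "wrist"; returns a dict with "pixels" (384x512x3 uint8, blue, green, red), "camera_matrix" (3x3 intrinsics, pixels), "dist_coeffs" ([k1, k2, p1, p2, k3] as OpenCV has them; the pictures are not rectified), "rvec" (rotation vector, rad) and "tvec" (3), from world to camera coordinates, as OpenCV has them. Camera axes: x right, y down, z forward; pixel columns grow to the right and rows downward; lengths in m; the calibration is good to about 2 mm. A picture is of the moment at which its call begins. There is no depth.
- sign_off(): hands the job in, once; it reports no verdict.
Trained networks look in a picture, given as the dict that the camera call returned (one of the last four; its "shot" number tells which), for a name from the list of things; names that differ only in an ending like _2 or _b are one class to them, and where a whole thing is asked for, a point or a joint stands for the part that bears it (a point fixed in the world has none). Each returns a list of dicts, best first, with "score" (0 to 1); they miss things now and then, are a little off and sometimes report something else, mostly with a low value. They report only what shows in the picture. A call takes as long as a camera call. They do not tell look-alikes from the thing itself.
- spot_in(picture, label): "point" ([x, y, z] in m, in world coordinates, good to about 4 mm: the middle of the surface that is visible of it).
- outline_of(picture, label): "pixels" (384x512 bool, what is visible of it).
The state is a dict: "time_s": time; "q": joint angles; "joint_velocities": joint speeds; "joint_efforts": joint torques, N m; "tcp_pos": TCP position; "tool_rot": TCP orientation; "ft_force": force on the tool from outside, world axes, zero at the start; "wrist_torque": the same for the moment, N m; "width": finger opening in m.
Only numpy, scipy, OpenCV 4.12 (cv2) and the standard library are available. Lean on these libraries where they do the work, as an engineer would, in place of code of your own. Each camera call takes 0.05 s, during which the arm holds its last target. There are 200 camera calls.

## Task

Take the butter carton with the blue dot out of the sealer's catch tray and lay it flat in the blue tote, dot up, without dropping it. Then lift the orange firmness gauge out of its stand and hold it upright with its tip gently on the blue dot, the sprung tip pushed about half way in (a light push of about 3 to 4 N); finish like that, still gripping the gauge and holding it there. Leave the plain carton and the kitchenware where they are.

Things in the scene. Friction and masses are not known exactly. Their poses are not given: they have to be found in the camera images.
- sample: sealed butter carton with the blue dot, about 0.2 kg, pale yellow with yellow end bands: 110 (its x) x 50 (its y) x 40 mm high. Origin at the centre of its underside, z up. Starts lying dot up in the catch tray, on one side or the other; grasp it across its 50 mm width.
- dot (a point): centre of the round blue dot, 20 mm across, on the carton's top face, 28 mm from the carton's middle along the carton's +x, 40 mm above its underside.
- plain: the other carton in the tray, same size, without a dot: leave it. Origin at the centre of its underside; x along its 110 mm length.
- sealer: steel carton sealer with aluminium catch tray, one fixed piece. Origin on the table under the tray's centre. Tray 200 (x) x 260 (y) mm outside, walls 18 mm high, 5 mm thick, floor 5 mm thick. Housing 260 x 340 mm, 130 mm high (buttons to 146), starts 165 mm from the origin along +x. Cartons lie about 65 mm either side of the origin along y, length roughly along x.
- tote: blue open tote, fixed to the table: 200 (x) x 220 (y) x 45 mm high, walls and floor 5 mm thick. Origin at the centre of its underside.
- tote_in (a point): centre of the tote's inner floor, 5 mm above the table; its axes are the tote's.
- stand: black gauge stand, fixed: 75 x 75 x 65 mm high, with a square 17 mm hole 55 mm deep in the middle of its top. Origin at the centre of its underside.
- gauge: orange firmness gauge, 0.17 kg: square housing 28 x 28 x 65 mm tall, screens on two sides; below it a steel tube 12 mm across, 28 mm long, then the sprung tip (to 48 mm below). Origin: centre of the housing's underside, z up, x and y square to its flat sides. Starts upright, housing resting on the stand, tube in the hole; lifts straight up. Grip two flat sides 35 to 45 mm above the origin.
- tip (a point): the flat end of the gauge's sprung tip, 10 mm across, 48 mm below the gauge's origin when not pressed.
- plunger (a joint): how far the sprung tip is pushed in: 0 m out, 0.012 m all the way in. The spring takes about 1 N to start moving, 3.4 N at half way (0.006) and 5.8 N all the way in (400 N/m).
- grater: steel box grater with dark ends, lying, 220 x 100 x 65 mm; bystander. Origin at the centre of its underside.
- bowl: white mixing bowl, 120 mm across, 65 mm high; bystander. Origin at the centre of its underside.
- jar: glass jar, 60 mm across, 90 mm high; bystander. Origin at the centre of its underside.
- ramekin: blue ramekin, 80 mm across, 45 mm high; bystander. Origin at the centre of its underside.
- spatula: spatula, 240 mm long, lying along its x; bystander. Origin under its middle.
Not all that is in view belongs to the job. Leave any brown look-alike of the stand alone.

How it is judged:
By the outcome, as a careful person would: the job done as asked, in the order asked, and still so for the second after the job is handed in, while the arm keeps its last pose, push and grip.
It also fails if it takes over 72 s, if anything falls off the work surface, if the arm or the gripper's body presses on something with over 40 N, if the wrist force passes 120 N, or if a joint passes its speed limit or range.

## Working session

There is one attempt and no reset: what is moved stays moved. The work goes in short steps, Python scripts to look and compute and a tool call to move; the robot and the scene stay as the last step left them, time stands still between calls to the robot, and variables do not carry over. Pictures are saved under pics/ and viewed, about 8 in all and at most 12, crops included, and the job is handed in when it is done.

Besides the shell and the picture viewer there is one more tool, called after ">>>" in YAML: its name, and indented under it one key for each argument. drive_tool: Moves the arm, as the interface text tells. Shifts and turns lie within -1 to 1; 1 stands for 500 mm of shift or 180 degrees of turn. Its arguments: {"type":"object","properties":{"steps":{"type":"array"},"newtons":{"type":"number"}},"required":["steps"]}

```bash
mkdir -p pics; ls
python3 - <<'E'
from bench import *
import cv2,numpy as np
s=observe();print({k:np.round(v,3).tolist() for k,v in s.items()})
ps=[]
for n in("top","side"):
    p=snapshot(n);cv2.imwrite(f"pics/{n}0.png",p["pixels"])
    R=cv2.Rodrigues(np.array(p["rvec"]))[0];print(n,(-R.T@np.array(p["tvec"]).ravel()).round(3),R.round(2).tolist(),p["camera_matrix"][0][0])
    for l in("sample","dot","plain","sealer","tote","tote_in","stand","gauge","tip"):
        print(l,[(np.round(d["point"],3).tolist(),round(d["score"],2)) for d in spot_in(p,l)[:3]])
E
```

```text
pics
{'time_s': 0.0, 'q': [1.158, 0.333, -0.065, 1.461, 0.022, 1.35, -0.088], 'joint_velocities': [0.002, -0.001, 0.001, 0.001, -0.001, 0.0, -0.001], 'joint_efforts': [-0.0, -62.327, 0.024, -38.99, -0.062, 0.04, 0.0], 'tcp_pos': [0.237, -0.578, 0.222], 'tool_rot': [-3.081, -0.608, 0.001], 'ft_force': [0.008, -0.111, -0.381], 'wrist_torque': [-0.02, 0.028, -0.008], 'width': 0.087}
top [0.285 0.011 1.456] [[-0.03, -1.0, -0.01], [-0.99, 0.03, -0.16], [0.16, 0.01, -0.99]] 498.3380581407843
sample [([0.636, 0.101, 0.044], 0.73)]
dot [([0.633, 0.104, 0.044], 0.84)]
plain [([0.631, -0.031, 0.048], 0.93), ([0.628, -0.455, 0.092], 0.33), ([0.469, 0.389, 0.132], 0.3)]
sealer []
tote [([0.487, -0.289, 0.003], 0.85)]
tote_in [([0.491, -0.286, 0.008], 0.81), ([0.632, -0.026, 0.047], 0.54)]
stand [([0.578, 0.302, 0.069], 0.96), ([0.464, 0.386, 0.061], 0.94)]
gauge [([0.469, 0.39, 0.135], 0.7)]
tip []
side [0.346 1.066 0.897] [[-0.99, -0.15, 0.0], [-0.09, 0.6, -0.8], [0.12, -0.79, -0.61]] 447.8683265400529
sample [([0.63, 0.123, 0.044], 0.71), ([0.847, 0.082, 0.099], 0.47)]
dot [([0.634, 0.12, 0.046], 0.92)]
plain [([0.633, -0.007, 0.045], 0.65)]
sealer [([0.845, 0.083, 0.099], 0.58)]
tote [([0.488, -0.295, 0.005], 0.85)]
tote_in [([0.489, -0.296, 0.004], 0.56), ([0.633, 0.121, 0.045], 0.22)]
stand [([0.467, 0.425, 0.066], 0.77), ([0.58, 0.332, 0.06], 0.71)]
gauge [([0.472, 0.411, 0.118], 0.54)]
tip []
```

Run:
```python
import cv2,numpy as np
a=cv2.imread("pics/top0.png");b=cv2.imread("pics/side0.png")
cv2.imwrite("pics/ab.png",cv2.resize(np.vstack([a,b]),None,fx=.78,fy=.78))
```

```text
(no output)
```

View pics/top0.png

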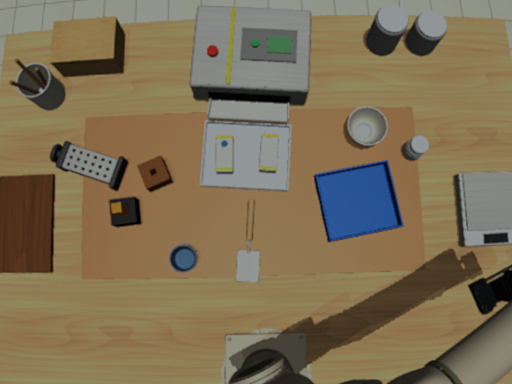

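View pics/side0.png

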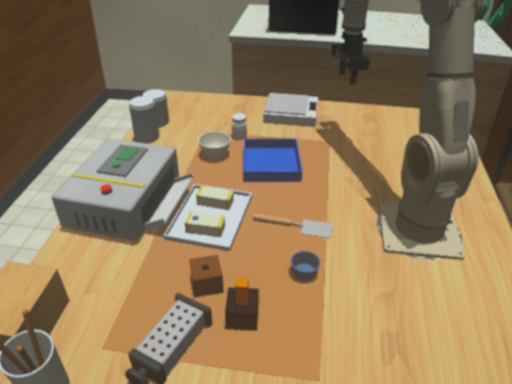

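```bash
cat > h.py <<'E'
from bench import *
import cv2,numpy as np
def proj(p,X):return cv2.projectPoints(np.float64(X).reshape(-1,3),np.float64(p["rvec"]),np.float64(p["tvec"]),np.float64(p["camera_matrix"]),np.float64(p["dist_coeffs"]))[0].reshape(-1,2)
def back(p,uv,z):
    n=cv2.undistortPoints(np.float64(uv).reshape(-1,1,2),np.float64(p["camera_matrix"]),np.float64(p["dist_coeffs"])).reshape(-1,2)
    R=cv2.Rodrigues(np.float64(p["rvec"]))[0];c=-R.T@np.float64(p["tvec"]).ravel()
    d=np.c_[n,np.ones(len(n))]@R
    return c+d*((z-c[2])/d[:,2])[:,None]
def rect(p,m,z):
    c=max(cv2.findContours(m.astype(np.uint8),0,1)[0],key=cv2.contourArea).reshape(-1,2)
    return [np.round(v,1) for v in cv2.minAreaRect(np.float32(back(p,c,z)[:,:2]*1000))]
def blob(m):
    n,l,s,c=cv2.connectedComponentsWithStats(m.astype(np.uint8));i=np.argsort(-s[1:,4])[:3]+1
    return [(s[j].tolist(),c[j].round(1).tolist()) for j in i]
E
python3 - <<'E'
from h import *
for n in("top","side"):
    p=snapshot(n)
    print(n,"base px",proj(p,[0,0,0]).round())
    for l,z in(("dot",.045),("sample",.045),("plain",.045),("tote",.045),("gauge",.13),("stand",.065)):
        for d in outline_of(p,l)[:2]:
            m=d["pixels"];ys,xs=np.nonzero(m)
            print(l,round(d["score"],2),m.sum(),"px",xs.mean().round(1),ys.mean().round(1),"w",back(p,[[xs.mean(),ys.mean()]],z).round(3),rect(p,m,z))
    h=cv2.cvtColor(p["pixels"],cv2.COLOR_BGR2HSV)
    H,S,V=cv2.split(h)
    for s,c in blob((H>100)&(H<125)&(S>110)):print("blue",s,c,back(p,[c],.045).round(4))
    for s,c in blob((H>10)&(H<24)&(S>200)&(V>160)):print("orange",s,c,back(p,[c],.13).round(4))
E
```

```text
top base px [[266. 373.]]
dot 0.59 679 px 223.9 154.2 w [[0.633 0.103 0.045]] [array([633.8, 102. ]), array([ 52.6, 114. ]), np.float64(88.1)]
sample 0.91 669 px 224.1 154.3 w [[0.632 0.102 0.045]] [array([633.7, 102.1]), array([ 52.5, 114.1]), np.float64(88.7)]
plain 0.6 686 px 224.0 154.0 w [[0.633 0.102 0.045]] [array([633.7, 102.1]), array([ 52.5, 113.9]), np.float64(87.9)]
plain 0.57 606 px 268.6 152.8 w [[ 0.633 -0.028  0.045]] [array([632.5, -28.2]), array([ 47.4, 114.4]), np.float64(83.5)]
tote 0.72 5404 px 357.8 200.6 w [[ 0.484 -0.28   0.045]] [array([ 485.2, -281.2]), array([204. , 233.2]), np.float64(9.3)]
tote 0.55 618 px 126.7 212.1 w [[0.471 0.388 0.045]] [array([474.8, 395.7]), array([84.2, 91.4]), np.float64(6.0)]
gauge 0.48 181 px 118.8 208.5 w [[0.471 0.388 0.13 ]] [array([470.4, 387.4]), array([36.3, 45. ]), np.float64(0.8)]
stand 0.62 676 px 126.2 211.9 w [[0.469 0.385 0.065]] [array([471.5, 389.8]), array([84.2, 89.7]), np.float64(4.8)]
stand 0.55 865 px 154.7 173.6 w [[0.578 0.302 0.065]] [array([577.7, 302.2]), array([91.9, 87.2]), np.float64(21.3)]
blue [315,
[... 756 characters left out ...]
 [array([332.7, 241.3]), array([ 74.2, 110.4]), np.float64(11.9)]
gauge 0.62 351 px 242.0 290.5 w [[0.469 0.423 0.13 ]] [array([469.1, 421.8]), array([27.2, 77.7]), np.float64(9.2)]
gauge 0.32 352 px 239.1 126.7 w [[ 0.606 -0.308  0.13 ]] [array([ 607.5, -314. ]), array([ 49.7, 183.3]), np.float64(9.5)]
stand 0.59 1210 px 206.1 275.6 w [[0.575 0.335 0.065]] [array([574.7, 332.7]), array([ 77.4, 135.7]), np.float64(20.8)]
blue [244, 145, 57, 28, 1350] [270.3, 159.3] [[ 0.4855 -0.2459  0.045 ]]
blue [194, 217, 3, 2, 6] [195.0, 217.5] [[0.6661 0.0999 0.045 ]]
blue [298, 155, 1, 2, 2] [298.0, 155.5] [[ 0.3914 -0.2858  0.045 ]]
orange [236, 278, 12, 9, 101] [241.7, 282.1] [[0.4735 0.3988 0.13  ]]
```

>>> drive_tool:
  steps:
    - [[87, 0, 0, 0, 0.031], [87, 0, 0, 0, 0.031], [87, 0, 0, 0, 0.031], [87, 0, 0, 0, 0.031], [87, 0.033, -0.0565, -0.003, 0], [87, 0.033, -0.0565, -0.003, 0], [87, 0.033, -0.0565, -0.003, 0], [87, 0.033, -0.0565, -0.003, 0], [87, 0.033, -0.0565, -0.003, 0], [87, 0.033, -0.0565, -0.003, 0], [87, 0.033, -0.0565, -0.003, 0], [87, 0.033, -0.0565, -0.003, 0], [87, 0.033, -0.0565, -0.003, 0], [87, 0.033, -0.0565, -0.003, 0], [87, 0.033, -0.0565, -0.003, 0], [87, 0.033, -0.0565, -0.003, 0], [87, 0.033, -0.0565, -0.003, 0], [87, 0.033, -0.0565, -0.003, 0], [87, 0.033, -0.0565, -0.003, 0], [87, 0.033, -0.0565, -0.003, 0]]

```text
time_s: 3.37
tcp_pos: [0.502, -0.1246, 0.2469]
tool_rot: [3.141, 0.0, 0.001]
ft_force: [-0.5, -1.2, 1.3]
width: 0.0872
```

Target about (0.638, 0.102, 0.245): dx 0.136, dy 0.227.

>>> drive_tool:
  steps:
    - [[87, 0.033, -0.057, 0, 0], [87, 0.033, -0.057, 0, 0], [87, 0.033, -0.057, 0, 0], [87, 0.033, -0.057, 0, 0], [87, 0.033, -0.057, 0, 0], [87, 0.033, -0.057, 0, 0], [87, 0.033, -0.057, 0, 0], [87, 0.033, -0.057, 0, 0], [87, 0, 0, 0, 0], [87, 0, 0, 0, 0]]

```text
time_s: 4.2
tcp_pos: [0.6334, 0.1044, 0.2459]
tool_rot: [-3.14, -0.006, 0.001]
ft_force: [0.1, -0.9, -0.2]
width: 0.0871
```

Run:
```python
from h import *
s=observe();print(s["tcp_pos"],s["tool_rot"],s["q"])
p=snapshot("wrist");cv2.imwrite("pics/w1.png",p["pixels"])
R=cv2.Rodrigues(np.float64(p["rvec"]))[0];print(-R.T@np.float64(p["tvec"]).ravel(),R.round(2).tolist())
for l in("sample","plain"):
    for d in outline_of(p,l)[:2]:print(l,d["score"],rect(p,d["pixels"],.045))
H,S,V=cv2.split(cv2.cvtColor(p["pixels"],cv2.COLOR_BGR2HSV))
for s,c in blob((H>100)&(H<125)&(S>110)):print("blue",s,c,back(p,[c],.045).round(4))
for s,c in blob((H>22)&(H<35)&(S>110)):print("yel",s,c,back(p,[c],.045).round(4))
```

```text
[0.63336832 0.1043615  0.24591272] [-3.14047836e+00 -5.78026887e-03  1.47117821e-03] [ 0.17158452  0.41410823 -0.55656609  1.35209508  0.21481748  1.4359675
 -1.94271753]
[0.70928727 0.10592439 0.4070221 ] [[0.01, -1.0, -0.0], [-0.96, -0.01, 0.28], [-0.28, -0.0, -0.96]]
sample 0.57 [array([638.9, 104. ]), array([ 52.4, 111.1]), np.float64(88.1)]
blue [463, 204, 49, 34, 1512] [488.0, 222.0] [[ 0.5685 -0.1615  0.045 ]]
blue [254, 130, 17, 17, 226] [261.6, 137.8] [[0.6651 0.1031 0.045 ]]
blue [421, 7, 2, 3, 3] [421.7, 8.0] [[ 0.7916 -0.0523  0.045 ]]
yel [0, 7, 217, 23, 1904] [129.9, 17.1] [[0.7824 0.2338 0.045 ]]
yel [363, 114, 49, 13, 377] [386.8, 120.3] [[ 0.6843 -0.031   0.045 ]]
yel [37, 0, 87, 6, 329] [78.5, 1.9] [[0.7951 0.2821 0.045 ]]
```

View pics/w1.png

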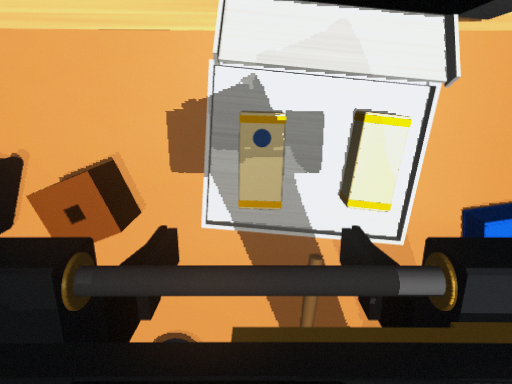

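>>> drive_tool:
  newtons: 20
  steps:
    - [[76, 0.008, 0, 0.04, 0.011], [76, 0, 0, 0.05, 0], [76, 0, 0, 0.05, 0], [76, 0, 0, 0.05, 0], [76, 0, 0, 0.05, 0], [76, 0, 0, 0.05, 0], [76, 0, 0, 0.05, 0], [76, 0, 0, 0.05, 0], [76, 0, 0, 0.03, 0], [76, 0, 0, 0.02, 0], [76, 0, 0, 0.015, 0], [76, 0, 0, 0.009, 0], [76, 0, 0, 0, 0], [76, 0, 0, 0, 0]]

```text
time_s: 5.52
tcp_pos: [0.638, 0.1021, 0.0155]
tool_rot: [-3.141, 0.054, -0.002]
ft_force: [-0.3, 0.9, 0.9]
width: 0.0761
```

>>> drive_tool:
  newtons: 20
  steps:
    - [[40, 0, 0, 0, 0], [40, 0, 0, 0, 0], [40, 0, 0, 0, 0], [40, 0, 0, 0, 0], [40, 0, 0, 0, 0], [40, 0, 0, 0, 0], [40, 0, 0, 0, 0], [40, 0, 0, 0, 0]]

```text
time_s: 6.18
tcp_pos: [0.6375, 0.1021, 0.0148]
tool_rot: [-3.141, 0.054, -0.001]
ft_force: [-0.8, 0.8, 2.4]
width: 0.0499
```

>>> drive_tool:
  steps:
    - [[40, 0, 0, -0.01, 0], [40, 0, 0, -0.02, 0], [40, 0, 0, -0.04, 0], [40, 0, 0, -0.05, 0], [40, 0, 0, -0.05, 0], [40, 0, 0, -0.05, 0], [40, 0, 0, -0.05, 0], [40, 0, 0, -0.03, 0], [40, 0, 0, -0.01, 0], [40, 0, 0, 0, 0]]

```text
time_s: 7.02
tcp_pos: [0.6379, 0.1021, 0.1712]
tool_rot: [-3.141, 0.054, -0.004]
ft_force: [-0.1, -0.1, -3.2]
width: 0.0499
```

Run:
```python
from h import *
for n in("top","wrist"):
    p=snapshot(n)
    for d in outline_of(p,"tote")[:2]:print(n,d["score"],rect(p,d["pixels"],.045),d["pixels"].sum())
    print([(d["point"],d["score"]) for d in spot_in(p,"tote_in")[:2]])
    if n=="wrist":
        H,S,V=cv2.split(cv2.cvtColor(p["pixels"],cv2.COLOR_BGR2HSV))
        for s,c in blob((H>100)&(H<125)&(S>110)):print("blue",s,c)
# fit tote rim in top: hull corners
p=snapshot("top");H,S,V=cv2.split(cv2.cvtColor(p["pixels"],cv2.COLOR_BGR2HSV))
m=((H>100)&(H<125)&(S>110)).astype(np.uint8)
c=max(cv2.findContours(m,0,1)[0],key=cv2.contourArea);q=cv2.approxPolyDP(cv2.convexHull(c),5,True).reshape(-1,2)
print(q.tolist(),(back(p,q,.045)).round(3).tolist())
```

```text
[([0.4913, -0.2868, 0.0076], 0.86), ([0.6197, 0.4987, 0.0573], 0.54)]
wrist 0.5 [array([ 568. , -128.5]), array([41.3,  4.6]), np.float64(9.9)] 220
[([0.4909, 0.3601, 0.0305], 0.58), ([0.5442, -0.1639, 0.0025], 0.47)]
blue [236, 193, 46, 43, 1559] [258.6, 213.9]
blue [507, 228, 5, 38, 188] [509.0, 246.7]
blue [506, 296, 4, 11, 27] [507.2, 300.5]
[[386, 160], [402, 225], [329, 240], [316, 174]] [[0.601, -0.371, 0.045], [0.409, -0.405, 0.045], [0.374, -0.19, 0.045], [0.566, -0.163, 0.045]]
```

>>> drive_tool:
  steps:
    - [[40, 0, 0, 0, -0.0335], [40, 0, 0, 0, -0.0335], [40, -0.0154, 0.0252, 0, 0], [40, -0.0154, 0.0252, 0, 0], [40, -0.0308, 0.0504, 0, 0], [40, -0.0308, 0.0504, 0, 0], [40, -0.0308, 0.0504, 0, 0], [40, -0.0308, 0.0504, 0, 0], [40, -0.0308, 0.0504, 0, 0], [40, -0.0308, 0.0504, 0, 0], [40, -0.0308, 0.0504, 0, 0], [40, -0.0308, 0.0504, 0, 0], [40, -0.0308, 0.0504, 0, 0], [40, -0.0308, 0.0504, 0, 0], [40, -0.0308, 0.0504, 0, 0], [40, -0.0308, 0.0504, 0, 0], [40, -0.0154, 0.0252, 0, 0], [40, -0.0154, 0.0252, 0, 0], [40, 0, 0, 0, 0], [40, 0, 0, 0, 0]]

```text
time_s: 9.03
tcp_pos: [0.4858, -0.2844, 0.1695]
tool_rot: [3.13, 0.269, -0.0]
ft_force: [0.1, 1.8, -3.0]
width: 0.0497
```

Run:
```python
from h import *
p=snapshot("wrist");cv2.imwrite("pics/w2.png",p["pixels"])
for d in outline_of(p,"tote")[:1]:print(d["score"],rect(p,d["pixels"],.045))
```

```text
0.87 [array([ 496.2, -281.2]), array([181.5, 218.4]), np.float64(9.5)]
```

View pics/w2.png

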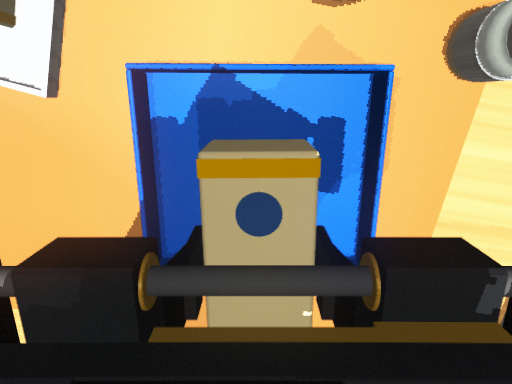

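Dot up at (258,213), carton centred over the tote between its walls (130–392). Lowering it.

>>> drive_tool:
  steps:
    - [[40, 0, 0, 0.03, 0], [40, 0, 0, 0.05, 0], [40, 0, 0, 0.05, 0], [40, 0, 0, 0.05, 0], [40, 0, 0, 0.05, 0], [40, 0, 0, 0.03, 0], [40, 0, 0, 0.02, 0], [40, 0, 0, 0.01, 0], [40, 0, 0, 0.008, 0], [40, 0, 0, 0.006, 0], [40, 0, 0, 0, 0], [40, 0, 0, 0, 0]]

```text
time_s: 10.13
tcp_pos: [0.4874, -0.2834, 0.0183]
tool_rot: [3.129, 0.276, 0.001]
ft_force: [0.4, 0.8, -1.8]
width: 0.0501
```

Not touching yet; creep the remaining 3 mm.

>>> drive_tool:
  steps:
    - [[40, 0, 0, 0.003, 0], [40, 0, 0, 0.002, 0], [40, 0, 0, 0.002, 0], [40, 0, 0, 0, 0], [40, 0, 0, 0, 0]]

```text
time_s: 10.55
tcp_pos: [0.4871, -0.2834, 0.0147]
tool_rot: [3.129, 0.276, 0.001]
ft_force: [-2.8, 1.1, 5.0]
width: 0.05
```

>>> drive_tool:
  steps:
    - [[64, 0, 0, 0, 0], [70, 0, 0, 0, 0], [74, 0, 0, 0, 0], [74, 0, 0, 0, 0], [74, 0, 0, -0.01, 0], [74, 0, 0, -0.03, 0], [74, 0, 0, -0.05, 0], [74, 0, 0, -0.05, 0], [74, 0, 0, -0.05, 0], [74, 0, 0, -0.05, 0], [74, 0, 0, -0.06, 0], [74, 0, 0, -0.06, 0], [74, 0, 0, -0.06, 0], [74, 0, 0, -0.05, 0], [74, 0, 0, -0.03, 0], [74, 0, 0, 0, 0], [74, 0, 0, 0, 0]]

```text
time_s: 11.97
tcp_pos: [0.4872, -0.2832, 0.2649]
tool_rot: [3.128, 0.276, 0.002]
ft_force: [-0.3, 0.4, -0.9]
width: 0.074
```

Run:
```python
from h import *
s=observe();print(s["tcp_pos"],s["tool_rot"],s["q"])
for n in ("wrist","top","side"):
    p=snapshot(n);cv2.imwrite(f"pics/{n}3.png",p["pixels"])
    for d in outline_of(p,"sample")[:1]:
        m=d["pixels"];print(n,d["score"],rect(p,m,.045))
        x,y,w,h=cv2.boundingRect(m.astype(np.uint8))
        H,S,V=cv2.split(cv2.cvtColor(p["pixels"],cv2.COLOR_BGR2HSV))
        k=np.zeros_like(H);k[y+3:y+h-3,x+3:x+w-3]=1
        for s,c in blob((H>100)&(H<130)&(S>80)&(cv2.erode(cv2.morphologyEx(m.astype(np.uint8),3,np.ones((25,25))),np.ones((5,5)))>0)):print(s,c,back(p,[c],.045))
```

```text
[ 0.48723524 -0.2831913   0.26488293] [3.12829561e+00 2.76438367e-01 2.17918380e-03] [ 0.80531376  0.20364557 -0.41735481  1.54635619  0.08351674  1.40746211
 -1.01234574]
wrist 0.63 [array([ 488.3, -281. ]), array([110.5,  50. ]), np.float64(10.5)]
[251, 132, 16, 17, 218] [258.6, 139.8] [[ 0.5143867  -0.27681123  0.045     ]]
top 0.83 [array([ 455.6, -285. ]), array([51.9, 60.6]), np.float64(9.2)]
side 0.86 [array([ 482.6, -259.7]), array([116.8, 110.7]), np.float64(8.9)]
```

View pics/wrist3.png

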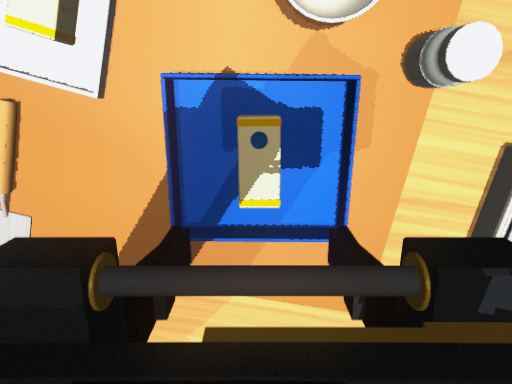

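Carton lies flat in the tote, dot at about (258,140), i.e. ≈(0.515,−0.277). Now to the gauge.

>>> drive_tool:
  steps:
    - [[74, 0, 0, 0, 0.028], [74, 0, 0, 0, 0.028], [74, -0.003, -0.037, 0, 0], [74, -0.003, -0.037, 0, 0], [74, -0.0055, -0.074, 0, 0], [74, -0.0055, -0.074, 0, 0], [74, -0.0055, -0.074, 0, 0], [74, -0.0055, -0.074, 0, 0], [74, -0.0055, -0.074, 0, 0], [74, -0.0055, -0.074, 0, 0], [74, -0.0055, -0.074, 0, 0], [74, -0.0055, -0.074, 0, 0], [74, -0.0055, -0.074, 0, 0], [74, -0.0055, -0.074, 0, 0], [74, -0.0055, -0.074, 0, 0], [74, -0.0055, -0.074, 0, 0], [74, -0.0055, -0.074, 0, 0], [74, -0.0055, -0.074, 0, 0], [74, -0.0055, -0.074, 0, 0], [74, -0.0055, -0.074, 0, 0]]

```text
time_s: 13.93
tcp_pos: [0.4395, 0.3473, 0.2637]
tool_rot: [3.141, -0.001, -0.0]
ft_force: [1.0, -0.1, 0.4]
width: 0.0739
```

>>> drive_tool:
  steps:
    - [[74, 0, -0.041, 0, 0], [74, 0, -0.041, 0, 0], [74, 0, 0, 0, 0], [74, 0, 0, 0, 0], [74, 0, 0, 0, 0]]

```text
time_s: 14.35
tcp_pos: [0.4399, 0.3861, 0.2636]
tool_rot: [3.141, -0.0, -0.001]
ft_force: [-0.3, -0.7, 1.0]
width: 0.0742
```

Run:
```python
from h import *
s=observe();print(s["tcp_pos"],s["tool_rot"],s["q"])
p=snapshot("wrist");cv2.imwrite("pics/w4.png",p["pixels"])
for l in("gauge","stand"):
    for d in outline_of(p,l)[:2]:print(l,d["score"],blob(d["pixels"])[:1],rect(p,d["pixels"],.13 if l=="gauge" else .065))
    print([(d["point"],d["score"]) for d in spot_in(p,l)[:2]])
```

```text
[0.43992898 0.38609836 0.26362769] [ 3.14076087e+00 -2.42814875e-04 -6.56829491e-04] [-0.08374339  0.35299054 -0.90924686  1.46989223  0.27833342  1.45467621
 -2.56622669]
gauge 0.8 [([230, 123, 34, 38, 1117], [246.8, 141.7])] [array([476.3, 398.4]), array([32.2, 28.6]), np.float64(6.0)]
[([0.4747, 0.3961, 0.1255], 0.86)]
stand 0.77 [([210, 97, 76, 76, 3884], [249.7, 132.5])] [array([474.4, 397.9]), array([76., 77.]), np.float64(5.6)]
stand 0.64 [([287, 0, 99, 80, 5750], [333.3, 32.5])] [array([580.8, 312.1]), array([75.7, 85.1]), np.float64(20.2)]
[([0.4796, 0.391, 0.0653], 0.88), ([0.5786, 0.3085, 0.0699], 0.75)]
```

View pics/w4.png

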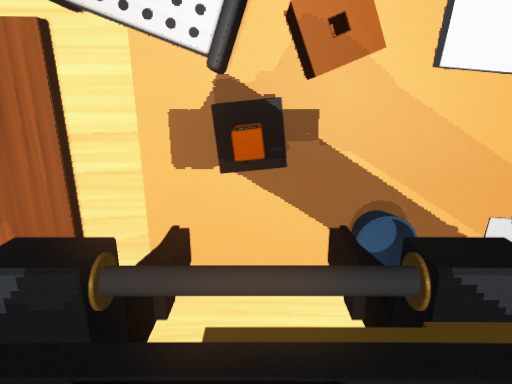

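Gauge at (247,142) on the black stand, screen towards +x; position ≈(0.4743,0.398), yaw ≈5.8°. Stand fit agrees.

>>> drive_tool:
  newtons: 25
  steps:
    - [[64, 0.035, -0.012, 0, 0], [64, 0.034, -0.012, 0, 0], [64, 0, 0, 0, -0.032], [64, 0, 0, 0.03, 0], [64, 0, 0, 0.05, 0], [64, 0, 0, 0.05, 0], [64, 0, 0, 0.05, 0], [64, 0, 0, 0.05, 0], [64, 0, 0, 0.05, 0], [64, 0, 0, 0.04, 0], [64, 0, 0, 0.02, 0], [64, 0, 0, 0.01, 0], [64, 0, 0, 0.005, 0], [64, 0, 0, 0, 0], [64, 0, 0, 0, 0]]

```text
time_s: 15.85
tcp_pos: [0.4748, 0.3993, 0.0878]
tool_rot: [-3.137, -0.158, -0.002]
ft_force: [0.0, 0.1, -0.1]
width: 0.0645
```

>>> drive_tool:
  newtons: 25
  steps:
    - [[45, 0, 0, 0.002, 0], [36, 0, 0, 0, 0], [20, 0, 0, 0, 0], [20, 0, 0, 0, 0], [20, 0, 0, 0, 0], [20, 0, 0, 0, 0], [20, 0, 0, 0, 0], [20, 0, 0, 0, 0]]

```text
time_s: 16.52
tcp_pos: [0.4743, 0.3986, 0.0855]
tool_rot: [3.137, 0.158, 0.0]
ft_force: [-1.1, -1.1, 0.2]
width: 0.028
```

```bash
python3 -c "
from bench import observe
s=observe();print(s['tcp_pos'],s['tool_rot'],s['ft_force'],s['wrist_torque'],s['width'])"
```

```text
[0.4743476  0.39862455 0.08552434] [3.13719011e+00 1.57988742e-01 6.78115119e-05] [-1.07184153 -1.05255389  0.16970049] [-0.26609738  0.07684965 -0.0364458 ] 0.028003947114524485
```

>>> drive_tool:
  steps:
    - [[20, 0, 0, -0.01, 0], [20, 0, 0, -0.02, 0], [20, 0, 0, -0.04, 0], [20, 0, 0, -0.05, 0], [20, 0, 0, -0.05, 0], [20, 0, 0, -0.05, 0], [20, 0, 0, -0.05, 0], [20, 0, 0, -0.04, 0], [20, 0, 0, -0.02, 0], [20, 0, 0, -0.01, 0], [20, 0, 0, 0, 0], [20, 0, 0, 0, 0]]

```text
time_s: 17.52
tcp_pos: [0.474, 0.3986, 0.2545]
tool_rot: [3.137, 0.158, -0.001]
ft_force: [-0.2, -0.4, -2.4]
width: 0.0278
```

Run:
```python
from h import *
s=observe();print(s["tcp_pos"],s["tool_rot"],s["ft_force"])
p=snapshot("side");q=cv2.resize(p["pixels"][150:360,130:410],None,fx=2.5,fy=2.5,interpolation=2);cv2.imwrite("pics/s5.png",q)
print([(d["point"],d["score"]) for d in spot_in(p,"tip")[:2]])
print(proj(p,s["tcp_pos"]-np.array([0,0,.0685])))
p=snapshot("top")
H,S,V=cv2.split(cv2.cvtColor(p["pixels"],cv2.COLOR_BGR2HSV))
m=(H>100)&(H<130)&(S>80)
a=proj(p,[[.515,-.277,.045]])[0];print("pred dot px",a)
print(p["pixels"][int(a[1])-5:int(a[1])+6,int(a[0])-6:int(a[0])+7,2])
print(p["pixels"][int(a[1])-5:int(a[1])+6,int(a[0])-6:int(a[0])+7,0])
```

```text
[0.47404559 0.39856175 0.25452258] [ 3.13677035e+00  1.58298218e-01 -1.42015764e-03] [-0.15499664 -0.41167494 -2.38186085]
[]
[[241.07575112 264.72591581]]
pred dot px [356.25460639 190.01611993]
[[144 143 144 144 145 145 145 144 145 146 145 144 146]
 [144 143 144 145 145 143 137 134 139 142 145 145 146]
 [144 143 144 144 134 118 106 101 113 129 141 145 146]
 [146 144 144 137 110  74  53  51  65  97 132 145 145]
 [146 145 143 124  86  43  28  28  30  63 113 139 145]
 [146 147 143 121  74  36  30  31  29  47  99 134 145]
 [146 146 142 122  80  40  27  30  28  53 105 136 146]
 [144 146 145 134 103  68  47  41  44  79 122 141 144]
 [143 147 145 143 131 110  94  84  88 114 137 145 145]
 [143 146 144 145 144 138 131 126 127 138 143 146 145]
 [142 146 145 145 145 144 143 144 144 144 145 143 144]]
[[ 59  68  79  91 106 117 122 126 137 144 145 144 144]
 [119 122 126 132 140 144 142 141 143 146 147 146 146]
 [146 146 146 146 143 137 133 130 131 138 143 146 145]
 [151 148 147 143 134 123 119 118 119 126 139 145 145]
 [150 148 146 135 123 116 117 116 115 120 134 143 145]
 [149 149 146 134 119 117 118 117 118 118 130 141 145]
 [148 149 145 134 121 116 116 118 116 118 131 142 145]
 [146 149 147 140 125 118 118 118 115 118 133 143 144]
 [147 150 148 145 137 130 129 125 122 127 139 145 145]
 [143 149 147 146 146 144 142 138 136 140 144 146 145]
 [137 148 148 147 147 147 146 146 146 144 145 145 144]]
```

View pics/s5.png

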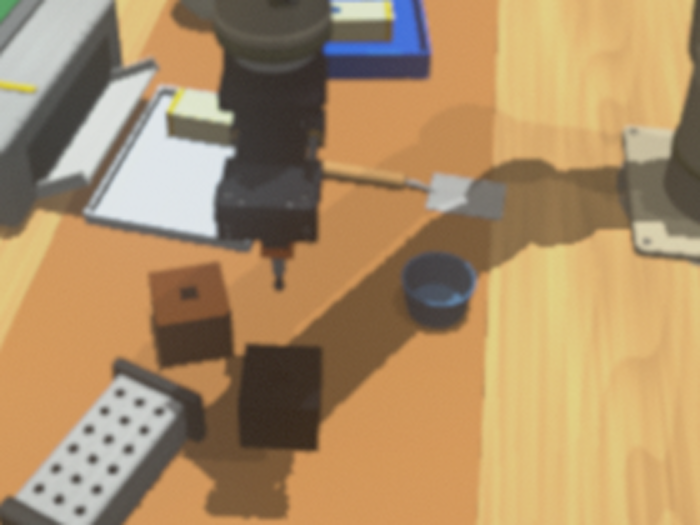

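Gauge hangs upright, tip seen at (241,266), predicted (241,265); stand hole empty. Refine the dot from the top view.

Run:
```python
from h import *
P=[]
for n,z in(("top",.045),("side",.045)):
    p=snapshot(n)
    a=proj(p,[[.515,-.277,z]])[0];u,v=a.round().astype(int)
    r=5 if n=="top" else 4
    w=np.clip(140-p["pixels"][v-r:v+r+1,u-r:u+r+1,2].astype(float),0,None)
    if n=="side":print(w.astype(int))
    yy,xx=np.mgrid[v-r:v+r+1,u-r:u+r+1]
    c=[(w*xx).sum()/w.sum(),(w*yy).sum()/w.sum()];print(n,a,c,back(p,[c],z).round(4))
    # same camera: held tip check
```

```text
top [356.25460639 190.01611993] [np.float64(356.74483406386975), np.float64(190.18065122103945)] [[ 0.5145 -0.2784  0.045 ]]
[[61 61 44  7  0  0  0  0  0]
 [63 59 37  0  0  0  0  0  0]
 [63 60 44 10  0  0  0  0  0]
 [62 60 53 40 28 20  0  0  0]
 [63 60 53 42 33 22  0  0  0]
 [60 57 43 18  0  0  0  0  0]
 [57 50 37  1  0  0  0  0  0]
 [51 48 38  5  0  0  0  0  0]
 [46 49 46 23  0  0  0  0  0]]
side [263.12785005 153.90730675] [np.float64(260.3058542413381), np.float64(153.8590203106332)] [[ 0.525  -0.2758  0.045 ]]
```

>>> drive_tool:
  steps:
    - [[20, -0.0008, 0.02, 0, 0], [20, -0.0016, 0.04, 0, 0], [20, -0.0027, 0.065, 0, 0], [20, -0.0027, 0.065, 0, 0], [20, -0.0027, 0.065, 0, 0], [20, -0.0027, 0.065, 0, 0], [20, -0.0027, 0.065, 0, 0], [20, -0.0027, 0.065, 0, 0], [20, -0.0027, 0.065, 0, 0], [20, -0.0027, 0.065, 0, 0], [20, -0.0027, 0.065, 0, 0], [20, -0.0027, 0.065, 0, 0], [20, -0.0027, 0.065, 0, 0], [20, -0.0027, 0.065, 0, 0], [20, -0.0027, 0.065, 0, 0], [20, -0.0027, 0.065, 0, 0], [20, -0.0027, 0.065, 0, 0], [20, -0.0027, 0.065, 0, 0], [20, -0.0027, 0.065, 0, 0], [20, -0.0027, 0.065, 0, 0]]

```text
time_s: 19.43
tcp_pos: [0.5099, -0.2177, 0.2555]
tool_rot: [3.137, 0.157, -0.0]
ft_force: [-0.1, -0.1, -0.7]
width: 0.0279
```

>>> drive_tool:
  steps:
    - [[20, -0.0027, 0.065, 0, 0], [20, -0.0016, 0.04, 0, 0], [20, 0, 0.019, 0, 0], [20, 0, 0, 0, 0], [20, 0, 0, 0, 0], [20, 0, 0, 0, 0]]

```text
time_s: 19.93
tcp_pos: [0.5152, -0.2755, 0.2558]
tool_rot: [-3.137, -0.162, -0.001]
ft_force: [0.3, 0.0, -0.9]
width: 0.0276
```

Run:
```python
from h import *
s=observe();print(s["tcp_pos"],s["tool_rot"],s["ft_force"],s["q"])
p=snapshot("wrist");cv2.imwrite("pics/w6.png",p["pixels"])
print(proj(p,[[.5147,-.2778,.045],s["tcp_pos"]-np.array([0,0,.0685])]))
H,S,V=cv2.split(cv2.cvtColor(p["pixels"],cv2.COLOR_BGR2HSV))
```

```text
[ 0.51520708 -0.27546848  0.25575466] [-3.13685370e+00 -1.61880626e-01 -6.62580237e-04] [ 0.26380752  0.02123492 -0.93556717] [ 0.82605704  0.26643358 -0.50051154  1.50187308  0.12774602  1.40585434
 -1.14821956]
[[262.17452033 165.61019903]
 [260.85095121 203.87621175]]
```

View pics/w6.png

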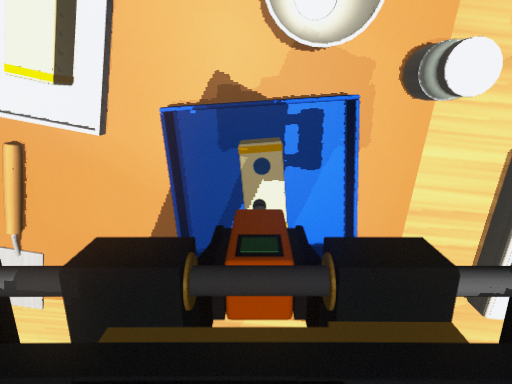

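Seen dot (261,165) and tip (260,204) both match prediction. Descend to just above.

>>> drive_tool:
  steps:
    - [[20, -0.001, 0.0045, 0.02, 0], [20, 0, 0, 0.04, 0], [20, 0, 0, 0.05, 0], [20, 0, 0, 0.05, 0], [20, 0, 0, 0.04, 0], [20, 0, 0, 0.03, 0], [20, 0, 0, 0.02, 0], [20, 0, 0, 0.01, 0], [20, 0, 0, 0, 0], [20, 0, 0, 0, 0], [20, 0, 0, 0, 0]]

```text
time_s: 20.9
tcp_pos: [0.5153, -0.28, 0.1267]
tool_rot: [3.137, 0.158, 0.002]
ft_force: [-0.8, 0.3, -2.0]
width: 0.0278
```

Run:
```python
from h import *
for i in range(3):
    p=snapshot("wrist");s=observe();print(s["tcp_pos"],s["tool_rot"],s["ft_force"])
t=s["tcp_pos"]-np.array([0,0,.0685])
print(proj(p,[[.5147,-.2778,.045],t]))
H,S,V=cv2.split(cv2.cvtColor(p["pixels"],cv2.COLOR_BGR2HSV))
u,v=proj(p,t)[0].astype(int)
x0,y0=max(u-60,0),max(v-60,0)
print(x0,y0);cv2.imwrite("pics/w7.png",cv2.resize(p["pixels"][y0:y0+120,x0:x0+120],None,fx=4,fy=4,interpolation=0))
```

```text
[ 0.51522661 -0.27999766  0.12667721] [3.13653830e+00 1.58339072e-01 2.44631892e-03] [-0.3761745   0.02949869 -0.58338679]
[ 0.51512504 -0.2800069   0.12654943] [3.13664487e+00 1.58187277e-01 2.15052570e-03] [ 0.48720534  0.17421195 -1.94469986]
[ 0.51500989 -0.27999757  0.12638358] [3.13678323e+00 1.58033263e-01 1.80342061e-03] [ 0.16290058 -0.57110912 -2.0940791 ]
[[257.67843427 198.91585653]
 [260.65959223 204.04585157]]
200 144
```

View pics/w7.png

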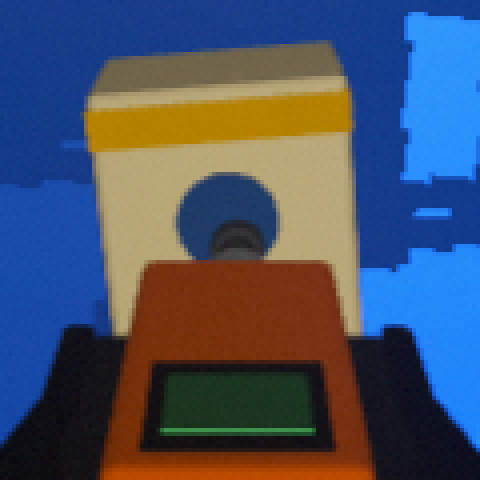

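>>> drive_tool:
  steps:
    - [[20, -0.0005, -0.004, 0.006, 0], [20, 0, 0, 0.006, 0], [20, 0, 0, 0.006, 0], [20, 0, 0, 0.004, 0], [20, 0, 0, 0, 0], [20, 0, 0, 0, 0], [20, 0, 0, 0, 0]]

```text
time_s: 21.63
tcp_pos: [0.5142, -0.2779, 0.1146]
tool_rot: [3.138, 0.158, 0.0]
ft_force: [-0.3, -0.5, -1.8]
width: 0.0278
```

```bash
cat > m.py <<'E'
from h import *
F=[];T=[]
for i in range(10):
    p=snapshot("wrist");s=observe();F.append(s["ft_force"]);T.append(s["tcp_pos"])
print(np.mean(T,0).round(4),s["tool_rot"].round(4),"F",np.mean(F,0).round(2),np.std(F,0).round(2),s["width"],s["time_s"])
print(proj(p,[[.5147,-.2778,.045],s["tcp_pos"]-[0,0,.0685]]).round(1))
E
python3 m.py
```

```text
[ 0.5142 -0.2779  0.1147] [3.1375e+00 1.5810e-01 1.0000e-04] F [ 0.23 -0.12 -1.84] [0.59 0.54 0.64] 0.027942789630994242 22.1333
[[260.8 202.7]
 [260.8 203.9]]
```

Free baseline Fz = −1.84 N. Push down 7.2 mm to TCP z ≈ 0.1075.

>>> drive_tool:
  steps:
    - [[20, 0, 0, 0.002, 0], [20, 0, 0, 0.002, 0], [20, 0, 0, 0.002, 0], [20, 0, 0, 0.002, 0], [20, 0, 0, 0.002, 0], [20, 0, 0, 0.002, 0], [20, 0, 0, 0.002, 0], [20, 0, 0, 0, 0], [20, 0, 0, 0, 0], [20, 0, 0, 0, 0]]

```text
time_s: 22.97
tcp_pos: [0.5143, -0.2779, 0.1077]
tool_rot: [3.137, 0.158, 0.0]
ft_force: [0.6, -0.2, 1.0]
width: 0.0281
```

```bash
python3 m.py
```

```text
[ 0.5143 -0.2779  0.1077] [3.1374e+00 1.5830e-01 4.0000e-04] F [ 0.23 -0.29  1.75] [0.62 0.55 0.48] 0.027514779571739863 23.4667
[[260.8 205.8]
 [260.7 203.8]]
```

Push = 3.6 N, about half way (position says 5.8 mm). Final look, then hand in.

Run:
```python
from h import *
p=snapshot("wrist");a=p["pixels"][120:280,180:340]
q=snapshot("top")["pixels"][80:290,80:420]
a=cv2.resize(a,(380,380),interpolation=0);q=cv2.resize(q,(400,247))
c=np.zeros((380,790,3),np.uint8);c[:,:380]=a;c[:247,385:785]=q;cv2.imwrite("pics/f.png",c)
```

```text
(no output)
```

View pics/f.png

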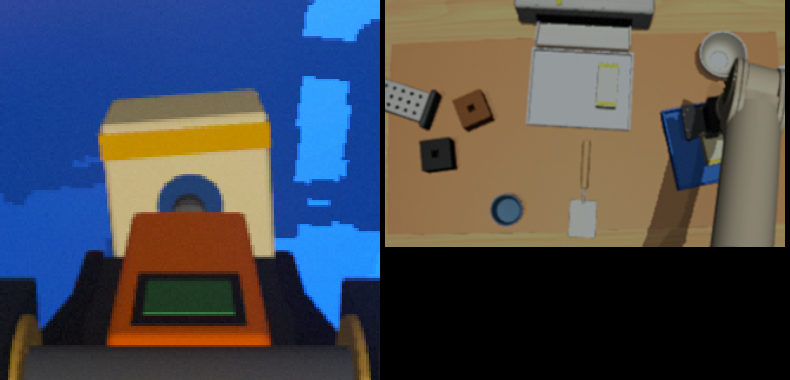

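The tip sits on the dot (crop: tip x≈188, dot centre x≈190). The plain carton and the kitchenware in view have not moved.

```bash
python3 -c "
from bench import *
print(sign_off());s=observe();print(s['ft_force'],s['tcp_pos'])"
```

```text
the job is handed in; nothing more can be done
None
the job is handed in; nothing more can be done
```

The job is done and handed in at about 24 s. The dotted carton lies flat in the blue tote, dot up, and the arm is holding the gauge upright with its tip on the dot.

My last checks before handing in:
- **Push:** the force reading rose from −1.84 N just above the dot to +1.75 N, about 3.6 N. That means about 6.4 mm of tip travel, while the arm's height gives 5.8 mm; both are close to the 6 mm half-way point.
- **Tip position:** the tip is within about 1 mm of the dot's centre, by the arm's position and the wrist picture. The side camera could not confirm the dot because its view was blocked, so its estimate was discarded.
- **Grip:** the jaws read 27.5–28 mm on the 28 mm housing, and the tool is vertical.
- **Surroundings:** the plain carton, grater, ramekin, spatula and both stands look untouched in the final top view, and so does the part of the bowl that shows. The jar was hidden by the arm there, but it was in place in the last wrist picture that showed it.

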